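Set the stock tags of the solder reel rack

TASK

Each of the four bins of the solder reel rack has a tip-over stock tag in front of it: tipped back towards its bin it shows the round spot (in stock), tipped forward, away from the bin, it shows the bar (reorder). Some tags are wrong: push those over gently with a fingertip, so that only the bins with a reel show the spot and the empty bins show the bar. Leave the reels standing in their bins and do not move the tools lying about.

Things in the scene. Friction and masses are not known exactly. Their poses are not given: they have to be found in the camera images.
- rack: Reel rack, a low grey sheet-metal tray fixed to the bench: 331 mm wide (its y), 176 mm deep (its x, -96 mm at the front to +80 mm at the back), with four open bins side by side, 82 mm apart, for one reel each. Bin walls up to 38 mm high; a rail along the front edge carries the four tag holders. Origin: on the bench, mid-width; x points from the rail to the back of the bins, z up.
- holder_a: Grey holder of stock tag a, fixed on the front rail before one bin; four alike, 66 mm wide, 82 mm apart, in any order. Origin: middle of the tag's hinge axis, 28 mm above the bench; y lies along the axis, z up, x points to the bin behind it, whose centre is 115 mm further along x. Its highest fixed part is 35 mm above the bench.
- tag_a (a joint): Tilt of stock tag a. 0: upright. +0.85: at rest tipped back towards its bin (black round spot on top: in stock). -0.85: at rest tipped forward, away from its bin (black bar on top: reorder). It turns freely (under 1 N), rests on its stop by its own 60 g and falls to the other stop once pushed past upright.
- tag_a_edge (a point): Middle of the free edge of tag a, a smooth, slippery white leaf 52 mm wide, 3 mm thick, hinged along its lower edge, free edge 58 mm from the hinge axis. At either rest this edge is 66 mm above the bench and, seen from above, 44 mm from the hinge axis.
- holder_b: Grey holder of stock tag b, fixed on the front rail before one bin; four alike, 66 mm wide, 82 mm apart, in any order. Origin: middle of the tag's hinge axis, 28 mm above the bench; y lies along the axis, z up, x points to the bin behind it, whose centre is 115 mm further along x. Its highest fixed part is 35 mm above the bench.
- tag_b (a joint): Tilt of stock tag b. 0: upright. +0.85: at rest tipped back towards its bin (black round spot on top: in stock). -0.85: at rest tipped forward, away from its bin (black bar on top: reorder). It turns freely (under 1 N), rests on its stop by its own 60 g and falls to the other stop once pushed past upright.
- tag_b_edge (a point): Middle of the free edge of tag b, a smooth, slippery white leaf 52 mm wide, 3 mm thick, hinged along its lower edge, free edge 58 mm from the hinge axis. At either rest this edge is 66 mm above the bench and, seen from above, 44 mm from the hinge axis.
- holder_c: Grey holder of stock tag c, fixed on the front rail before one bin; four alike, 66 mm wide, 82 mm apart, in any order. Origin: middle of the tag's hinge axis, 28 mm above the bench; y lies along the axis, z up, x points to the bin behind it, whose centre is 115 mm further along x. Its highest fixed part is 35 mm above the bench.
- tag_c (a joint): Tilt of stock tag c. 0: upright. +0.85: at rest tipped back towards its bin (black round spot on top: in stock). -0.85: at rest tipped forward, away from its bin (black bar on top: reorder). It turns freely (under 1 N), rests on its stop by its own 60 g and falls to the other stop once pushed past upright.
- tag_c_edge (a point): Middle of the free edge of tag c, a smooth, slippery white leaf 52 mm wide, 3 mm thick, hinged along its lower edge, free edge 58 mm from the hinge axis. At either rest this edge is 66 mm above the bench and, seen from above, 44 mm from the hinge axis.
- holder_d: Grey holder of stock tag d, fixed on the front rail before one bin; four alike, 66 mm wide, 82 mm apart, in any order. Origin: middle of the tag's hinge axis, 28 mm above the bench; y lies along the axis, z up, x points to the bin behind it, whose centre is 115 mm further along x. Its highest fixed part is 35 mm above the bench.
- tag_d (a joint): Tilt of stock tag d. 0: upright. +0.85: at rest tipped back towards its bin (black round spot on top: in stock). -0.85: at rest tipped forward, away from its bin (black bar on top: reorder). It turns freely (under 1 N), rests on its stop by its own 60 g and falls to the other stop once pushed past upright.
- tag_d_edge (a point): Middle of the free edge of tag d, a smooth, slippery white leaf 52 mm wide, 3 mm thick, hinged along its lower edge, free edge 58 mm from the hinge axis. At either rest this edge is 66 mm above the bench and, seen from above, 44 mm from the hinge axis.
- reel_x: Reel of solder wire (white flanges), 72 mm in diameter, 66 mm high, standing on end in a bin, its top 70 mm above the bench. A bin with a reel in it is full, one without is empty; two are full. The tag of that bin is the one right in front of the reel (within 10 mm along the holder's y). Origin: centre of its underside.
- reel_y: Reel of solder wire (green flanges), 72 mm in diameter, 66 mm high, standing on end in a bin, its top 70 mm above the bench. A bin with a reel in it is full, one without is empty; two are full. The tag of that bin is the one right in front of the reel (within 10 mm along the holder's y). Origin: centre of its underside.
- nippers: Side cutters lying on the bench, 48 x 111 x 12 mm; a bystander. Origin: centre of the underside.
- driver: Screwdriver lying on the bench, 25 x 176 x 25 mm; a bystander. Origin: centre of the underside.
- tweezers: Tweezers lying on the bench, 15 x 129 x 9 mm; a bystander. Origin: centre of the underside.
- brass_weight: Turned brass hold-down weight, 40 mm in diameter, 58 mm high; a bystander. Origin: centre of the underside.

How it is judged (in metres and radians):
At the end, for the whole second after the job is handed in: Every tag in front of a bin with a reel rests tipped back towards the bin (joint above 0.7), every tag in front of an empty bin rests tipped forward (joint below -0.7), all tags still (under 0.3 rad/s), and both reels within 12 mm of where they stood ((horizontal distance between reel_x and holder_a above 0.128 m or value of joint tag_a above 0.7 rad) and (horizontal distance between reel_y and holder_a above 0.128 m or value of joint tag_a above 0.7 rad) and (horizontal distance between any of reel_x, reel_y and holder_a below 0.128 m or value of joint tag_a below -0.7 rad) and velocity of joint tag_a between -0.3 and 0.3 rad/s and (horizontal distance between reel_x and holder_b above 0.128 m or value of joint tag_b above 0.7 rad) and (horizontal distance between reel_y and holder_b above 0.128 m or value of joint tag_b above 0.7 rad) and (horizontal distance between any of reel_x, reel_y and holder_b below 0.128 m or value of joint tag_b below -0.7 rad) and velocity of joint tag_b between -0.3 and 0.3 rad/s and (horizontal distance between reel_x and holder_c above 0.128 m or value of joint tag_c above 0.7 rad) and (horizontal distance between reel_y and holder_c above 0.128 m or value of joint tag_c above 0.7 rad) and (horizontal distance between any of reel_x, reel_y and holder_c below 0.128 m or value of joint tag_c below -0.7 rad) and velocity of joint tag_c between -0.3 and 0.3 rad/s and (horizontal distance between reel_x and holder_d above 0.128 m or value of joint tag_d above 0.7 rad) and (horizontal distance between reel_y and holder_d above 0.128 m or value of joint tag_d above 0.7 rad) and (horizontal distance between any of reel_x, reel_y and holder_d below 0.128 m or value of joint tag_d below -0.7 rad) and velocity of joint tag_d between -0.3 and 0.3 rad/s and distance of each of reel_x, reel_y from where it was at the start of the episode below 0.012 m); the robot touches nothing.
It fails at once if a reel is shifted or lifted (more than 12 mm) (distance of any of reel_x, reel_y from where it was at the start of the episode above 0.012 m).
It fails at once if a tool or the weight lying about is disturbed (more than 20 mm) (distance of any of nippers, driver, tweezers, brass_weight from where it was at the start of the episode above 0.02 m).
It fails at once if a tag or its holder is pressed harder than 20 N (contact force between any of the arm, the fingers and holder_a above 20 N or contact force between any of the arm, the fingers and holder_b above 20 N or contact force between any of the arm, the fingers and holder_c above 20 N or contact force between any of the arm, the fingers and holder_d above 20 N).
It also fails if it takes over 35 s, if anything falls off the work surface, if the arm or the gripper's body presses on something with over 40 N, if the wrist force passes 120 N, or if a joint passes its speed limit or range.

ROBOT

A 6-joint arm with a two-finger parallel gripper is mounted at the origin on a cart in front of the work surface, level with it; the furniture and walls round the work are solid. World frame = base frame: x ahead of the robot, y to its left, z up, the work surface at z = 0. Lengths are in mm, angles in rad, forces in N, time in s.
With the tool pointing down it reaches from about 400 to 925 mm from the base axis. Payload 12.5 kg.
Tool frame: the origin (TCP) lies where the fingers leave the gripper's body, on its centre line; the fingertips stand 78 mm ahead of it and the grasp point (between the pads) lies 59 mm ahead of it; z points along the fingers, y is the direction in which the jaws open and shut (so a half turn about z gives the same grasp; the last joint's range is limited). The gripper opens to 95 mm and grips with 3 to 60 N. Pads are 20 mm wide; open, the fingers measure 119 mm over their backs; the gripper's body (75 mm by 180 mm) begins 59 mm behind the grasp point.
Start: joints at [1.107, 0.491, 1.559, -0, 1.092, -0.106], TCP at [218.865, 585.436, 292.261] pointing down, gripper open.
Joint ranges: [-3.1, 3.1], [-0.84, 2.19], [0.05, 2.79], [-1.13, 4.28], [0.06, 2.93], [-2.69, 2.69]. Speed limits (rad/s): [2.22, 2.22, 2.79, 3.14, 3.14, 3.14].

INTERFACE

Orientations are given as [roll, pitch, yaw] about the fixed x, y, z axes, in that order (R = Rz(yaw) Ry(pitch) Rx(roll)).
In Python, from cell import env, viewer, ticket, search_frame gives the robot as it stands.
- The arm moves only by the shell command python3 -m inch 'ROWS'. ROWS is a JSON object of lists of equal length, an entry for each row: "hand": the opening, from 0 (shut) to 1 (fully open); "delta_pos": the shift along the tool's x, y, z in cm, a list of three; "turn": the turn about the tool's z in rad. A call has 1 to 20 rows; each row shifts and turns the commanded pose from where the row before left it, along the tool's axes as they then stand; what a row does not reach is not made up. A row lasts 1/10 s, in which the tool goes at most 50 mm and 8.59 degrees, less where a joint would pass 70% of its speed; a pose out of reach is approached as far as the arm can. A call is refused whole if a number of a shift passes 5 or a number of a turn 0.15, either way. A call with a gripper value outside its range is refused whole. The fingers move at their own pace and stop on an object; the grip force is fixed at half the most. Time passes only in rows, so rows that do not move let the fingers close. It gives the time, the measured TCP pose, the force and the opening at its end, in the units of the state.
- env.state(): the state, without advancing time (a new reading comes with each control period).
- viewer.read_camera(name): name is "side" or "top"; returns (picture, depth): 480x640x3 uint8, blue, green, red; 480x640 float32, mm along the optical axis (not along the pixel's ray), 0 where there is no reading.
- viewer.get_calibration(name): a dict with "fx", "fy", "cx", "cy" (pixels), "k1" (the pictures are not rectified: a ray, as slopes to the right and down, at radius r is drawn at 1 + k1 r^2 times it, then the intrinsics apply), "T" (4x4, takes a point from camera to world coordinates). Camera axes: x right, y down, z forward; pixel columns grow to the right and rows downward; lengths in mm; the calibration is good to about 2 mm. A picture is of the moment at which its call begins. get_calibration takes no time and is no camera call.
- ticket.job_done(): hands the job in, once; it reports no verdict.
Trained networks look in the newest picture that a camera, given by its name, has taken for a name from the list of things; names that differ only in an ending like _2 or _b are one class to them, and where a whole thing is asked for, a point or a joint stands for the part that bears it (a point fixed in the world has none). Each returns a list of dicts, best first, with "p" (0 to 1); they miss things now and then, are a little off and sometimes report something else, mostly with a low value. They report only what shows in the picture. A call takes as long as a camera call.
- search_frame(camera, label): "centre" ([column, row] in pixels, amid what is visible of it).
The state is a dict: "t": time; "joints": joint angles; "qvel": joint speeds; "tau": joint torques, N m; "eef_pos": TCP position; "tcp_rot": TCP orientation; "ft_force": force on the tool from outside, world axes, zero at the start; "moment": the same for the moment, N m; "opening": opening from 0.0 (shut) to 1.0 (fully open).
Only numpy, scipy, OpenCV 4.12 (cv2) and the standard library are available. Lean on these libraries where they do the work, as an engineer would, in place of code of your own. Each camera call takes 0.05 s, during which the arm holds its last target.

## Working session

There is one attempt and no reset: what is moved stays moved. The work goes in short steps, Python scripts to look and compute and a shell command to move; the robot and the scene stay as the last step left them, time stands still between calls to the robot, and variables do not carry over. Pictures are saved under pics/ and viewed, and the job is handed in when it is done.

```bash
ls; mkdir -p pics
cat > h.py <<'E'
import numpy as np,cv2
from cell import env,viewer,ticket,search_frame
def unproj(cam,u,v,d):
    c=viewer.get_calibration(cam);K=np.array([[c['fx'],0,c['cx']],[0,c['fy'],c['cy']],[0,0,1.]])
    p=cv2.undistortPoints(np.array([[[u,v]]],float),K,np.array([c['k1'],0,0,0,0.]))[0,0]
    return (np.array(c['T'])@[p[0]*d,p[1]*d,d,1])[:3]
def proj(cam,P):
    c=viewer.get_calibration(cam);T=np.linalg.inv(np.array(c['T']));q=T[:3,:3]@np.array(P)+T[:3,3]
    x,y=q[:2]/q[2];s=1+c['k1']*(x*x+y*y);return c['fx']*x*s+c['cx'],c['fy']*y*s+c['cy']
def ray(cam,u,v,z):
    a=unproj(cam,u,v,100.);b=unproj(cam,u,v,1000.);return a+(b-a)*(z-a[2])/(b[2]-a[2])
E
python3 - <<'E'
from h import *
s=env.state();print(s['t'],s['eef_pos'],s['tcp_rot'],s['opening'])
for c in('top','side'):
    im,d=viewer.read_camera(c);cv2.imwrite(f'pics/{c}0.png',im);np.save(f'{c}0.npy',d)
    print(viewer.get_calibration(c))
    for l in ('holder_a','tag_a_edge','reel_x','reel_y','rack','brass_weight','driver','nippers','tweezers') if c=='top' else ('reel_x','reel_y'):
        for r in search_frame(c,l)[:5]:
            u,v=r['centre'];z=d[int(v),int(u)];print(c,l,round(r['p'],2),np.round([u,v]),np.round(unproj(c,u,v,z)))
E
```

```text
pics
0.0 [218.78381661 585.28568472 291.65237218] [-3.14047784e+00 -1.55428994e-04  2.78376464e+00] 0.9986258279640986
{'fx': 601.3372202250943, 'fy': 601.3372202250943, 'cx': 313.3210115310025, 'cy': 240.1302200425264, 'k1': -0.14465338213649015, 'T': array([[ 8.21725321e-03, -9.98175489e-01,  5.98178125e-02,
         4.58291870e+02],
       [-9.99957319e-01, -8.45511520e-03, -3.72441341e-03,
        -4.38615881e+01],
       [ 4.22338467e-03, -5.97846550e-02, -9.98202363e-01,
         1.20322904e+03],
       [ 0.00000000e+00,  0.00000000e+00,  0.00000000e+00,
         1.00000000e+00]])}
top holder_a 0.95 [269. 230.] [546.  39.  40.]
top holder_a 0.86 [184. 223.] [560. 203.  44.]
top holder_a 0.85 [229. 230.] [546. 117.  33.]
top holder_a 0.75 [313. 217.] [ 458.  -44. 1203.]
top tag_a_edge 0.73 [229. 236.] [534. 113.  50.]
top reel_x 0.98 [308. 166.] [669. -37.  69.]
top reel_x 0.91 [223. 169.] [660. 125.  72.]
top reel_y 0.98 [308. 166.] [669. -37.  69.]
top reel_y 0.91 [223. 169.] [660. 125.  72.]
top rack 0.84 [252. 191.] [627.  75.  15.]
top brass_weight 0.71 [449. 212.] [ 585. -315.   34.]
top driver 0.9 [236. 350.] [312. 101.  23.]
top driver 0.52 [184. 225.] [556. 205.  41.]
top driver 0.23 [270. 231.] [546.  36.  38.]
top nippers 0.71 [397. 310.] [ 392. -217.    1.]
{'fx': 560.6457347326402, 'fy': 560.6457347326402, 'cx': 315.6810304411673, 'cy': 230.32437952876265, 'k1': -0.029098973186603896, 'T': array([[-9.10188984e-01,  2.89200964e-01, -2.96511071e-01,
         8.12795797e+02],
       [ 4.14185346e-01,  6.31095969e-01, -6.55872227e-01,
         6.33756685e+02],
       [-2.55193893e-03, -7.19778216e-01, -6.94199400e-01,
         8.23309643e+02],
       [ 0.00000000e+00,  0.00000000e+00,  0.00000000e+00,
         1.00000000e+00]])}
side reel_x 0.72 [267. 357.] [680. 151.  69.]
side reel_y 0.72 [267. 357.] [680. 151.  69.]
```

View pics/top0.png

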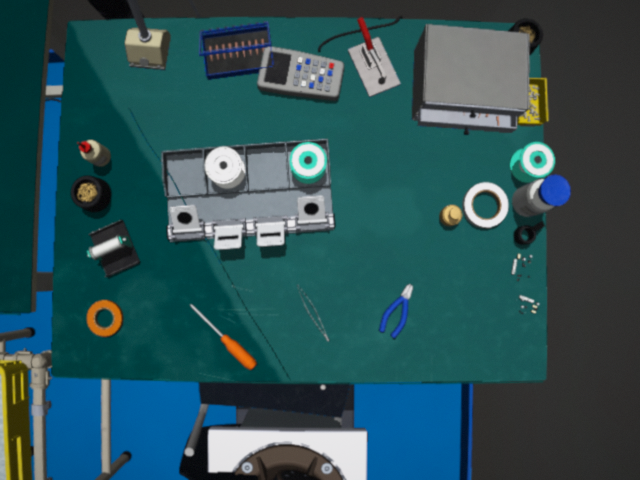

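View pics/side0.png

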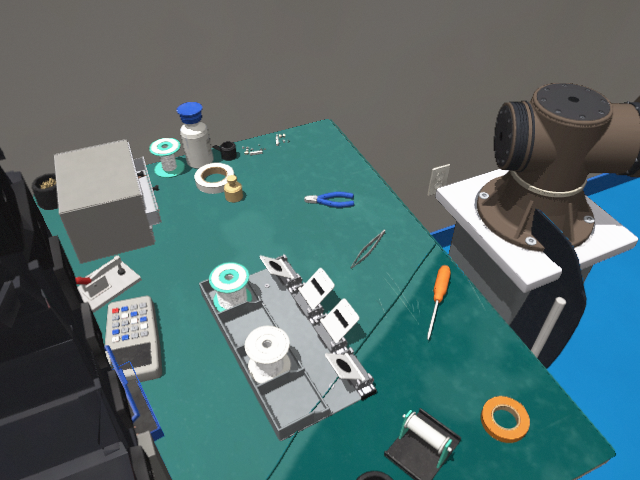

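```bash
python3 -c "
import cv2
a=cv2.imread('pics/top0.png')[130:290,150:350];cv2.imwrite('pics/topc.png',cv2.resize(a,(750,600),interpolation=2))"
```

```text
(no output)
```

View pics/topc.png

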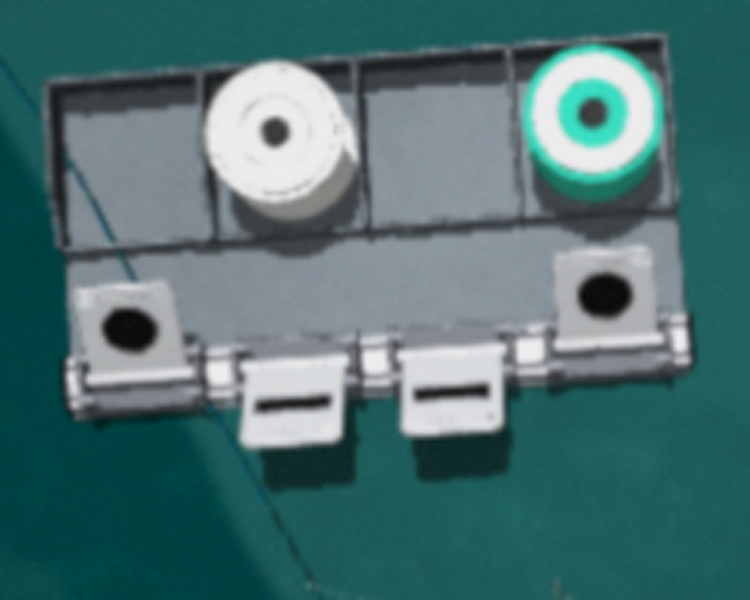

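The top view shows four bins, left to right:

| Bin | Contents | Tag shows | Tag px | Verdict |
|---|---|---|---|---|
| 1 | empty | spot | (184,217) | wrong |
| 2 | white reel | bar | (228,238) | wrong |
| 3 | empty | bar | (270,234) | right |
| 4 | green reel | spot | (311,208) | right |

Next I'll measure the geometry.

Run:
```python
from h import *
d=np.load('top0.npy')
px=[(121,287),(290,445),(452,434),(602,250)]
E=np.array([ray('top',150+u/3.75,130+v/3.75,66.) for u,v in px])
print(np.round(E,1))
R=[ray('top',150+u/3.75,130+v/3.75,70.) for u,v in((274,130),(593,112))]
print('reels',np.round(R,1),np.linalg.norm(R[0]-R[1]),'expect 164')
from scipy.optimize import least_squares
off=[44,-44,-44,44];k=[1.5,.5,-.5,-1.5]
def f(p):
    c,s=np.cos(p[2]),np.sin(p[2])
    return np.concatenate([p[0]+c*o-s*82*q-e[0:1] if 0 else np.array([p[0]+c*o-s*82*q-e[0],p[1]+s*o+c*82*q-e[1]]) for o,q,e in zip(off,k,E)])
r=least_squares(f,[550,80,0]);p=r.x;print(p,np.round(r.fun,1))
c,s=np.cos(p[2]),np.sin(p[2])
W=lambda o,q:np.array([p[0]+c*o-s*82*q,p[1]+s*o+c*82*q])
for q in k: print('hinge',np.round(W(0,q),1),'bin',np.round(W(115,q),1))
# side check
for q,o in zip(k,off): print('side px',np.round(proj('side',[*W(o,q),66.])),'top px',np.round(proj('top',[*W(0,q),28.])))
# depth heights near rack strip behind tag 1
for o in range(-60,120,10):
    u,v=proj('top',[*W(o,1.5),40.]);P=unproj('top',u,v,d[int(round(v)),int(round(u))]);print(o,np.round(P),end=';')
```

```text
[[588.7 203.2  66. ]
 [508.8 114.9  66. ]
 [515.1  32.9  66. ]
 [609.3 -42.1  66. ]]
reels [[669.3 125.6  70. ]
 [679.5 -36.9  70. ]] 162.89371415010874 expect 164
[5.55493734e+02 7.72118338e+01 8.17459163e-02] [ 0.6  0.2 -0.5 -0.4 -0.1 -0.1  0.1  0.3]
hinge [545.5 199.8] bin [660.1 209.2]
hinge [552.1 118.1] bin [666.8 127.5]
hinge [558.8  36.3] bin [673.5  45.7]
hinge [565.5 -45.4] bin [680.2 -36. ]
side px [333. 364.] top px [188. 231.]
side px [353. 306.] top px [229. 228.]
side px [329. 275.] top px [270. 224.]
side px [265. 263.] top px [312. 221.]
-60 [487. 204.  -2.];-50 [497. 205.  -3.];-40 [507. 205.   1.];-30 [518. 207.  -6.];-20 [528. 206.   4.];-10 [537. 204.  17.];0 [546. 201.  33.];10 [556. 201.  39.];20 [565. 200.  45.];30 [574. 199.  56.];40 [583. 198.  62.];50 [599. 210.  11.];60 [610. 212.   5.];70 [618. 211.  17.];80 [630. 214.   3.];90 [641. 215.   2.];100 [ 458.  -44. 1203.];110 [661. 216.   6.];
```

```bash
python3 -m inch '{"hand":[0,0,0,0,0],"delta_pos":[[0,0,0],[0,0,0],[0,0,0],[0,0,0],[0,0,0]],"turn":[-0.11,-0.11,-0.11,-0.11,0]}'
```

```text
t: 1.15
eef_pos: [218.9, 585.4, 292.3]
tcp_rot: [3.141, 0.0, -3.058]
ft_force: [0.6, 0.5, -0.7]
opening: 0.632
```

```bash
python3 -m inch '{"hand":[0,0,0,0,0,0,0,0,0,0,0,0,0,0,0,0,0,0],"delta_pos":[[-1,-1.2,0],[-2.2,-2.4,0],[-2.5,-2.7,0],[-2.5,-2.7,0],[-2.5,-2.7,0],[-2.5,-2.7,0],[-2.5,-2.7,0],[-2.5,-2.7,0],[-2.5,-2.7,0],[-2.5,-2.7,0],[-2.5,-2.7,0],[-2.5,-2.7,0],[-2.5,-2.7,0],[-2.5,-2.7,0],[-2.5,-2.7,0],[-1.5,-2.4,0],[0,0,0],[0,0,0]],"turn":[0,0,0,0,0,0,0,0,0,0,0,0,0,0,0,0,0,0]}'
```

```text
t: 2.95
eef_pos: [623.3, 205.3, 292.0]
tcp_rot: [3.141, -0.001, -3.063]
ft_force: [0.6, 0.5, 0.3]
opening: 0.006
```

```bash
python3 -m inch '{"hand":[0,0,0,0,0,0,0,0,0],"delta_pos":[[0,0,2],[0,0,3],[0,0,3],[0,0,3],[0,0,2.5],[0,0,1.5],[0,0,1],[0,0,0],[0,0,0]],"turn":[0,0,0,0,0,0,0,0,0]}'
python3 - <<'E'
from h import *
for c in('top','side'):
    im,d=viewer.read_camera(c);cv2.imwrite(f'pics/{c}1.png',im)
cv2.imwrite('pics/side1c.png',cv2.resize(im[220:440,200:500],(800,587)))
E
```

```text
t: 3.85
eef_pos: [623.6, 206.6, 133.1]
tcp_rot: [3.141, 0.001, -3.059]
ft_force: [-0.8, -0.1, 0.4]
opening: 0.002
```

View pics/side1c.png

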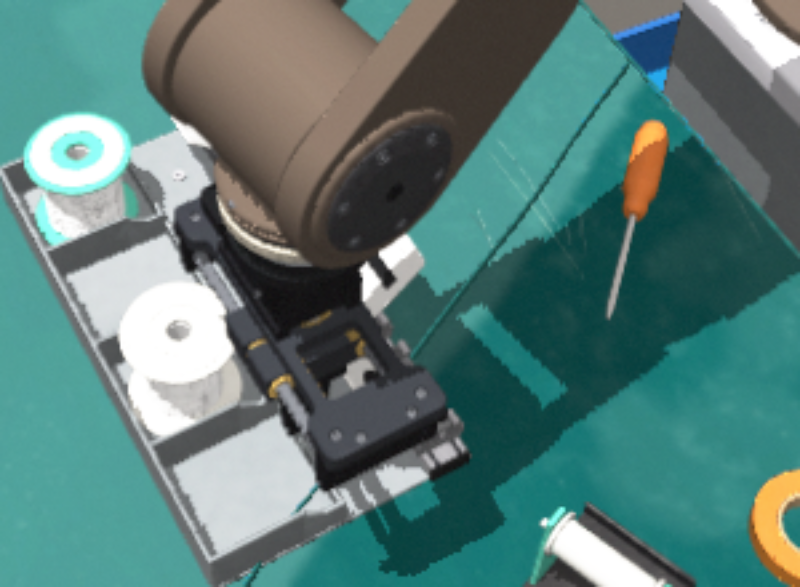

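The closed fingers hang behind tag 1's leaf, over the front edge of the empty bin, clear of everything else. Next I'll push the tag forward (tool +x).

```bash
python3 -m inch '{"hand":[0,0,0,0,0,0,0,0,0,0,0,0,0,0,0,0],"delta_pos":[[0,0,0.4],[0.5,0,0],[0.7,0,0],[0.7,0,0],[0.7,0,0],[0.7,0,0],[0.7,0,0],[0.7,0,0],[0.7,0,0],[0.7,0,0],[0.6,0,0],[0.5,0,0],[0.5,0,0],[0.5,0,0],[0,0,0],[0,0,0]],"turn":[0,0,0,0,0,0,0,0,0,0,0,0,0,0,0,0]}'
```

```text
t: 5.55
eef_pos: [541.8, 199.7, 128.3]
tcp_rot: [3.141, 0.0, -3.059]
ft_force: [0.0, -0.9, -0.1]
opening: 0.005
```

```bash
python3 -m inch '{"hand":[0,0,0,0,0,0,0,0,0,0,0,0],"delta_pos":[[0,0,-1.5],[0,0,-2.5],[0,0,-2.5],[0,0,-1.5],[1.5,-1.6,0],[2.2,-2.4,0],[2.2,-2.4,0],[1.5,-1.8,0],[0,0,0],[0,0,0],[0,0,0],[0,0,0]],"turn":[0,0,0,0,0,0,0,0,0,0,0,0]}'
python3 - <<'E'
from h import *
for c in('top','side'):
    im,d=viewer.read_camera(c);cv2.imwrite(f'pics/{c}2.png',im)
cv2.imwrite('pics/side2c.png',cv2.resize(im[220:440,200:500],(800,587)))
E
```

```text
t: 6.75
eef_pos: [475.1, 112.4, 208.1]
tcp_rot: [3.141, 0.0, -3.059]
ft_force: [0.8, 0.2, -0.8]
opening: 0.002
```

View pics/side2c.png

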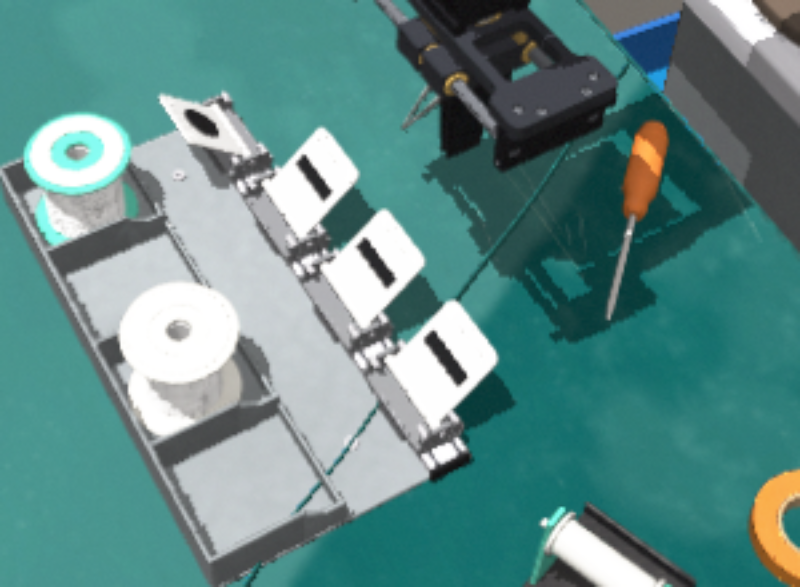

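Tag 1 now shows the bar, tipped forward at crop px (445,360). The other tags and the reels haven't moved. Next I'll push tag 2 back.

```bash
python3 -m inch '{"hand":[0,0,0,0,0,0,0,0,0,0,0,0,0,0,0,0,0,0,0,0],"delta_pos":[[0,0,2],[0,0,3],[0,0,2],[0,0,1],[0,0,0],[-0.5,0,0],[-0.7,0,0],[-0.7,0,0],[-0.7,0,0],[-0.7,0,0],[-0.7,0,0],[-0.7,0,0],[-0.7,0,0],[-0.7,0,0],[-0.6,0,0],[-0.5,0,0],[-0.5,0,0],[-0.5,0,0],[0,0,0],[0,0,0]],"turn":[0,0,0,0,0,0,0,0,0,0,0,0,0,0,0,0,0,0,0,0]}'
```

```text
t: 8.85
eef_pos: [556.3, 118.6, 128.2]
tcp_rot: [3.142, -0.0, -3.059]
ft_force: [-0.6, 0.0, -0.7]
opening: 0.008
```

```bash
python3 -m inch '{"hand":[0,0,0,0,0,0,0,0,0,0,0,0,0,0,0,0],"delta_pos":[[0,0,-1.5],[0,0,-2.5],[0,0,-3],[0,0,-3],[0,0,-2],[2,0,0],[3,0,0],[3,0,0],[3,0,0],[2,0,0],[0,0,0],[0,0,0],[0,0,0],[0,0,0],[0,0,0],[0,0,0]],"turn":[0,0,0,0,0,0,0,0,0,0,0,0,0,0,0,0]}'
python3 - <<'E'
from h import *
ims={}
for c in('top','side'):
    im,d=viewer.read_camera(c);cv2.imwrite(f'pics/{c}3.png',im);ims[c]=im
    for l in('reel_x','brass_weight','nippers','driver'):print(c,l,[(round(r['p'],2),np.round(r['centre'])) for r in search_frame(c,l)[:2]])
im=ims['side'];cv2.imwrite('pics/side3c.png',cv2.resize(im[220:440,200:500],(800,587)))
E
```

```text
t: 10.45
eef_pos: [427.0, 107.9, 248.1]
tcp_rot: [3.142, -0.0, -3.059]
ft_force: [-1.1, -0.1, 0.4]
opening: 0.008
top reel_x [(0.79, array([226., 166.]))]
top brass_weight [(0.71, array([451., 215.]))]
top nippers [(0.98, array([399., 310.]))]
top driver [(0.61, array([248., 359.]))]
side reel_x [(0.97, array([227., 282.])), (0.63, array([266., 356.]))]
side brass_weight [(0.87, array([230., 191.])), (0.56, array([316., 289.]))]
side nippers [(0.77, array([328., 199.]))]
side driver [(0.63, array([440., 285.]))]
```

View pics/side3c.png

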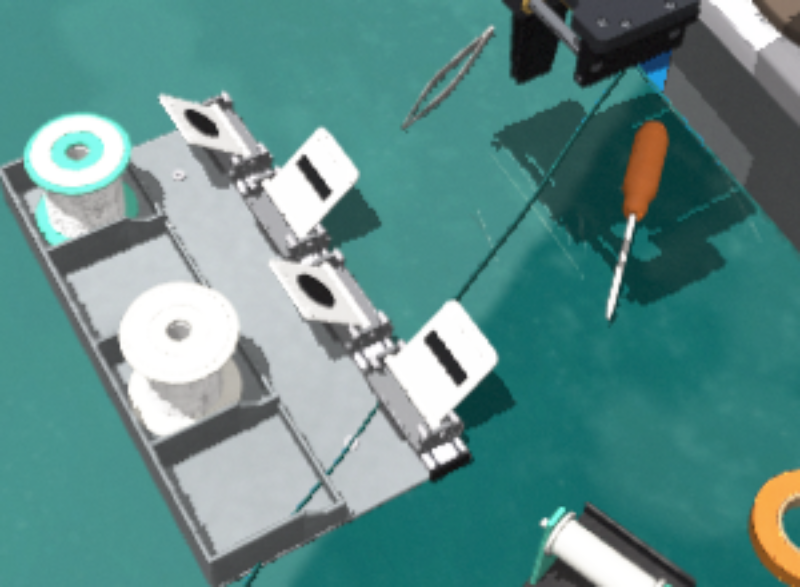

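View pics/top3.png

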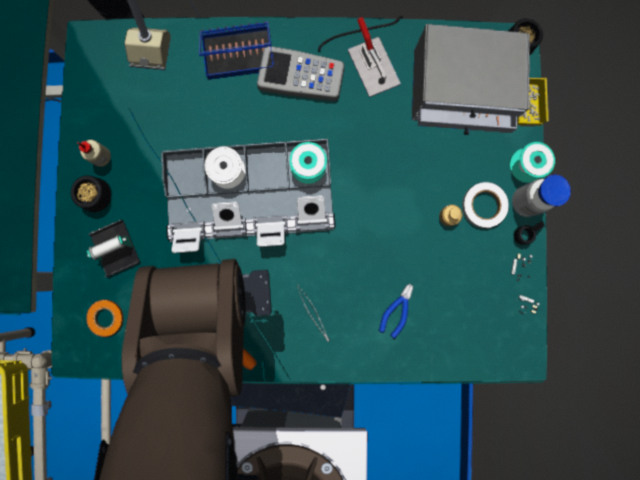

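Both pictures show the right states: spots at (227,214) and (311,208) in front of the reels, bars at (186,238) and (270,236) in front of the empty bins. The reels and tools look unmoved, and the gripper is clear of the rack. I'm handing the job in.

```bash
python3 -c "
from cell import ticket;print(ticket.job_done())"
```

```text
the job is handed in; nothing more can be done
None
```

I pushed over the two wrong tags with the closed fingertips and handed the job in at about 11 s. The hand-in gives no verdict.

- **Tags moved:** The tag of the leftmost bin, which is empty, now lies forward and shows the bar. The tag of the white-reel bin next to it now lies back and shows the spot. The other two were already right, so I left them.
- **Last pictures:** From both cameras, spots show only in front of the two reels and bars only in front of the two empty bins. The reels and tools look where they were, and the arm is clear of everything.
- **Forces:** Wrist force readings were about 1 N at the end of each move; I did not read them during the pushes.
- **Detector:** In the last top picture it reported only the white reel, and put the screwdriver about 15 px from its first position, where the arm half hides it. In the side picture it also gave a false second hit for the brass weight, with a low score (0.56). The pictures themselves show both reels, the screwdriver and the weight in place.

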